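# Eject the tap light's battery tray and trap it

## Robot

A 6-joint arm with a two-finger parallel gripper is mounted at the origin on the work surface. World frame = base frame: x ahead of the robot, y to its left, z up, the work surface at z = 0. Lengths are in m, angles in rad, forces in N, time in s.
With the tool pointing down it reaches from about 0.35 to 0.975 m from the base axis. Payload 4.9 kg.
Tool frame: the origin (TCP) lies at the very end of the fingers, on their centre line; the grasp point (between the pads) lies manip.grip_point_offset behind it (manip.grip_point_offset is the distance from the TCP to the grasp point, in m); z points along the fingers, y is the line along which they close (so a half turn about z gives the same grasp; the last joint's range is limited). The gripper opens to 85 mm and grips with 20 to 120 N. Pads are 22 mm wide; open, the fingers measure 114 mm over their backs; the gripper's body (76 mm by 85 mm) begins 54 mm behind the grasp point. The pads swing forward as they close: fully open they stand 13 mm farther back than shut.
Start: joints at [1.075, 0.053, 1.613, -0, 1.476, -0.119], TCP at [0.23, 0.581, 0.206] pointing down, gripper open.
Joint ranges: [-3.01, 3.01], [-1.01, 2.22], [0.06, 2.58], [-1.02, 4.17], [0.09, 2.62], [-3.14, 3.14]. Speed limits (rad/s): [2.57, 2.57, 3.14, 3.14, 3.14, 3.14].

## Interface

Orientations are given as a unit quaternion [w, x, y, z].
In Python, from plant import manip gives the robot as it stands.
- The arm moves only by the shell command python3 -m crank 'ROWS' [OPENING]. ROWS is JSON, a list of rows, each an object of numbers: "x", "y", "z": the shift along the tool's x, y, z in cm; "turn": the turn about the tool's z in rad. In form: [{"x": .., "y": .., "z": .., "turn": ..}, ...]. A call has 1 to 5 rows; each row shifts and turns the commanded pose from where the row before left it, along the tool's axes as they then stand; what a row does not reach is not made up. A row lasts 1/10 s, in which the tool goes at most 50 mm and 8.59 degrees, less where a joint would pass 70% of its speed; a pose out of reach is approached as far as the arm can. A call with a gripper value outside its range is refused whole. OPENING is the opening in per cent of the stroke, from 0 (shut) to 100 (fully open), set as the call begins (- or left out, the last holds). The fingers move at their own pace and stop on an object; the grip force is fixed at half the most. Time passes only in rows, so rows that do not move let the fingers close. It gives the time, the measured TCP pose, the force, the opening and the grip force at its end, in the units of the state.
- manip.state(): the state, without advancing time (a new reading comes with each control period).
- manip.grab_frame(name): name is "scene" or "top" or "wrist"; returns (picture, depth): 420x560x3 uint8, red, green, blue; 420x560 float32, m along the optical axis (not along the pixel's ray), 0 where there is no reading.
- manip.camera_model(name): a dict with "mtx" (3x3 intrinsics, pixels), "k1" (the pictures are not rectified: a ray, as slopes to the right and down, at radius r is drawn at 1 + k1 r^2 times it, then the intrinsics apply), "world_to_cam" (4x4, takes a point from world to camera coordinates). Camera axes: x right, y down, z forward; pixel columns grow to the right and rows downward; lengths in m; the calibration is good to about 2 mm. A picture is of the moment at which its call begins: read the wrist's pose just before it. camera_model takes no time and is no camera call; for the wrist camera it gives the pose at the moment of the call.
- manip.job_done(): hands the job in; it is judged then, once.
The state is a dict: "time": time; "joint_pos": joint angles; "joint_vel": joint speeds; "joint_efforts": joint torques, N m; "tool_pos": TCP position; "tool_rot": TCP orientation; "contact_force": force on the tool from outside, world axes, zero at the start; "ft_torque": the same for the moment, N m; "gripper_width": opening from 0.0 (shut) to 1.0 (fully open); "grasp_force": force on a finger pad.
Only numpy, scipy, OpenCV 4.12 (cv2) and the standard library are available. Lean on these libraries where they do the work, as an engineer would, in place of code of your own. Each camera call takes 0.05 s, during which the arm holds its last target. There are 200 camera calls.

## Task

Press the orange eject button on the battery tap light with one finger and, before the blue-fronted battery tray that pops out can slide away towards the sink, trap it with the other finger so that it stops between 1 and 4 cm out. Finish while still holding: one finger keeping the button down, the other keeping the tray stopped. Do not flick the black toggle switch or move the dishes and the scraper.

Things in the scene. Friction and masses are not known exactly. Their poses are not given: they have to be found in the camera images.
- light: White plastic battery tap light, fixed to the tile. Origin on the tile straight under the eject button's centre; z up. The tray pops out along its -y. Low front block: x -36 to 62, y -24 to 32 mm, top 20 mm above the tile. The closed tray's upright tab stands at y -24 to -28 mm, the lamp drum begins at y 32 mm: the pressing finger goes between them.
- light_top (a point): Top of the light's pale yellow lens, 53 mm above the tile, at x 6, y 84 mm of the light; the white drum around it has a radius of 52 mm and is 40 mm high.
- eject_top (a point): Centre of the top of the orange round eject button, 22 mm across, 28 mm above the tile when up (moves with the button).
- eject (a joint): Eject button travel in m: 0 up, 0.007 fully down (its top is then 21 mm above the tile, still 1 mm above the block). Sprung: 1 N to start, 4.5 N fully down. The tray is let go at about 0.004; the button rises again when let go.
- tab_top (a point): Top edge, outer face, middle of the width of the tray's blue upright tab (moves with the tray). The tab is 50 mm wide (light's x), 4 mm thick (light's y) and reaches from 2 to 44 mm above the tile; closed, its outer face is 28 mm from the button's centre along the light's -y.
- tray (a joint): Battery tray travel in m: 0 closed and caught, growing as it slides out level along the light's -y. Once let go, a spring pushes it out with 1.8 N (1.4 N at 0.03) at about 0.08 m/s, damped, to its end stop at 0.085, about 1.5 s later; a finger standing in front of the tab stops it. Wanted at the end: 0.010 to 0.040.
- toggle_tip (a point): Tip of the black toggle switch on the front block, 39 mm above the tile, 48 mm from the button's centre along the light's +x; leave alone.
- tumbler: Green plastic tumbler, 72 mm across, 110 mm high, origin at the centre of its foot; leave alone.
- ramekin: White ceramic ramekin, 84 mm across, 45 mm high, origin at the centre of its foot; leave alone.
- bowl: Small wooden bowl, 110 mm across, 45 mm high, origin at the centre of its foot; leave alone.
- scraper: Steel dish scraper lying flat, about 195 mm long along its x from -90 mm (dark handle, 14 mm high) to 103 mm (blade 85 mm wide, 4 mm thick), origin on its underside; leave alone.

How it is judged:
On the way, in this order (a step that is already met when the one before it is completed fails the run):
1. the eject button is pressed (value of joint eject above 0.003 m).
2. the popped tray is out 1 cm or more and stopped by a finger (value of joint tray above 0.01 m and contact force between tray and the fingers above 0.3 N and velocity of joint tray below 0.01 m/s), for 0.2 s.
At the end, for the whole second after the job is handed in: The tray rests 10 to 40 mm out, still (under 10 mm/s), stopped by a finger (more than 0.3 N), while a finger keeps the eject button pressed more than 3 mm (more than 0.5 N); the toggle tip has moved less than 6 mm and tumbler, ramekin, bowl and scraper less than 20 mm (all of step 2 and value of joint tray below 0.04 m and velocity of joint tray above -0.01 m/s and value of joint eject above 0.003 m and contact force between eject and the fingers above 0.5 N and distance of toggle_tip from where it was at the start of the episode below 0.006 m and distance of each of tumbler, ramekin, bowl, scraper from where it was at the start of the episode below 0.02 m); the arm keeps its last pose, push and grip.
It fails at once if the tray slides away (more than 5 cm out) (value of joint tray above 0.05 m).
It fails at once if the toggle switch is flicked (distance of toggle_tip from where it was at the start of the episode above 0.006 m).
It fails at once if a dish is moved, lifted or tipped (distance of any of tumbler, ramekin, bowl from where it was at the start of the episode above 0.02 m or angle between any of tumbler, ramekin, bowl's own z axis and vertical above 0.3 rad).
It fails at once if the scraper is moved or lifted (distance of scraper from where it was at the start of the episode above 0.02 m).
It also fails if it takes over 32 s, if anything falls off the work surface, if the arm or the gripper's body presses on something with over 40 N, if the wrist force passes 120 N, or if a joint passes its speed limit or range.

## Working session

There is one attempt and no reset: what is moved stays moved. The work goes in short steps, Python scripts to look and compute and a shell command to move; the robot and the scene stay as the last step left them, time stands still between calls to the robot, and variables do not carry over. Pictures are saved under pics/ and viewed, at most 10 in all, crops included, and the job is handed in when it is done.

```bash
mkdir -p pics
cat > h.py <<'E'
import numpy as np,cv2
from plant import manip
def cast(n,u,v,z=None,d=None,cm=None):
    c=cm or manip.camera_model(n);K=np.array(c["mtx"]);k=c["k1"];T=np.linalg.inv(np.array(c["world_to_cam"]))
    p=cv2.undistortPoints(np.array([[[u,v]]],float),K,np.array([k,0,0,0.])).ravel()
    r=T[:3,:3]@np.array([p[0],p[1],1]);o=T[:3,3]
    return o+r*(d if d is not None else (z-o[2])/r[2])
def snap(n,f):
    im,d=manip.grab_frame(n);cv2.imwrite("pics/"+f,cv2.cvtColor(im,cv2.COLOR_RGB2BGR));return im,d
def blobs(im,lo,hi,amin=15):
    h=cv2.cvtColor(im,cv2.COLOR_RGB2HSV);m=cv2.inRange(h,lo,hi)
    n,l,s,c=cv2.connectedComponentsWithStats(m);return [(c[i].round(1),s[i].tolist(),l==i) for i in range(1,n) if s[i][4]>=amin]
E
python3 - <<'E'
from h import *
st=manip.state();print(st["time"],st["tool_rot"],manip.grip_point_offset,st["gripper_width"])
for n in("top","scene"):
    im,d=snap(n,n+"0.png");np.save(n+"d.npy",d)
    for nm,lo,hi in(("or",(5,150,120),(20,255,255)),("bl",(95,120,60),(125,255,255))):
        for c,s,m in blobs(im,lo,hi): 
            dd=np.median(d[m]);print(n,nm,c,s,cast(n,*c,d=dd).round(4))
E
```

```text
0.0 [-3.03770732e-04  1.87294806e-01  9.82303198e-01 -9.94847083e-04] 0.0187 1.0019549972936435
top or [321.1 208.8] [316, 204, 11, 11, 92] [ 0.5806 -0.0409  0.0289]
top bl [335.1 210. ] [333, 197, 6, 27, 68] [ 0.5758 -0.0662  0.0446]
scene or [424.6  47.6] [408, 1, 33, 73, 547] [-0.5346  0.9547 -0.0218]
scene or [449.7   8.3] [446, 3, 9, 12, 27] [-0.5271  1.0328  0.1276]
scene or [463.3  47.3] [441, 16, 41, 81, 1229] [-0.5148  1.1303 -0.0338]
scene or [405.7  62.4] [404, 54, 4, 17, 23] [-0.5269  0.871  -0.0729]
scene or [373.7  67.5] [373, 63, 3, 9, 15] [-0.5258  0.722  -0.0775]
scene or [280.3 191.2] [265, 178, 35, 29, 565] [0.4122 0.0653 0.0247]
scene or [310.8 195. ] [305, 183, 10, 20, 31] [0.4778 0.1151 0.0483]
scene or [246.6 248.4] [241, 244, 12, 10, 92] [ 0.582  -0.0446  0.0272]
scene bl [232.4 249.5] [231, 234, 4, 33, 82] [ 0.5864 -0.0716  0.035 ]
```

View pics/top0.png

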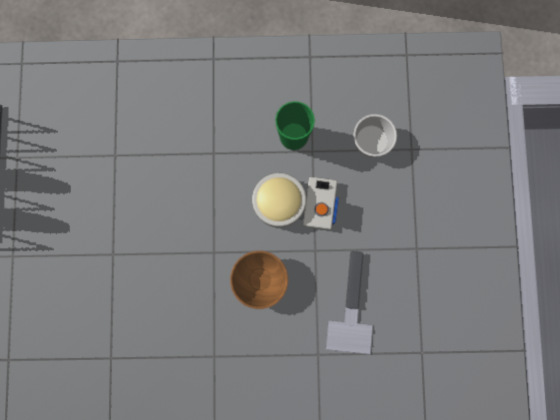

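View pics/scene0.png

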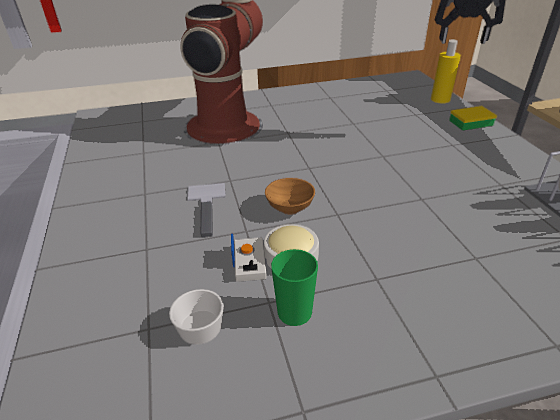

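The top view shows the button at (321,209), the blue tab at (335,210), the lens at (279,200) and the black toggle at (322,185). The tray therefore pops out towards world -y, and the dishes and scraper are clear of the light. Next I work out the yaw and the target pose.

```bash
cat > plan.py <<'E'
from h import *
def go(b,yaw,mid=-28.5,st=None):
    # tcp target above light point (0,mid); report shift in tool axes
    st=st or manip.state();w,x,y,z=st["tool_rot"]
    from scipy.spatial.transform import Rotation as R
    Rm=R.from_quat([x,y,z,w]).as_matrix()
    ly=np.array([-np.sin(yaw),np.cos(yaw)])
    t=np.array(b[:2])+ly*mid/1000
    ty=Rm[:2,1]; a=np.arctan2(ty[1],ty[0]); want=np.arctan2(ly[1],ly[0])
    dw=(want-a+np.pi/2)%np.pi-np.pi/2
    d=np.array([*(t-st["tool_pos"][:2]),0])
    print("target",t.round(4),"tcp",np.round(st["tool_pos"],4),"tool shift cm",(Rm.T@d*100).round(2),"turn(tool z)",round(-dw,3),"tooly",ty.round(3),"F",np.round(st["contact_force"],2),"t",st["time"])
E
python3 - <<'E'
from plan import *
im=cv2.cvtColor(cv2.imread("pics/top0.png"),cv2.COLOR_BGR2RGB)
b=cast("top",321.1,208.8,z=.028);print("b",b.round(4),"b scene",cast("scene",246.6,248.4,z=.028).round(4))
for c,s,m in blobs(im,(18,60,120),(35,200,255),300):
    l=cast("top",*c,z=.050);print(c,s,l.round(4));v=l-b;print(np.hypot(*v[:2]),"yaw",np.arctan2(v[1],v[0])-np.arctan2(84,6))
for c,s,m in blobs(im,(0,0,0),(180,255,30),30):
    if 300<c[0]<345 and 170<c[1]<200: 
        l=cast("top",*c,z=.03);v=l-b;print("tog",c,s,v,np.arctan2(v[1],v[0]))
m=blobs(im,(95,120,60),(125,255,255))[0][2];ys,xs=np.nonzero(m)
f=cv2.fitLine(np.c_[xs,ys].astype(np.float32),cv2.DIST_L2,0,.01,.01).ravel();print("tab line yaw~",f)
go(b,0.2)
E
```

```text
b [ 0.5807 -0.041   0.028 ] b scene [ 0.5829 -0.0447  0.028 ]
[278.9 198.9] [257, 178, 44, 43, 1466] [0.5986 0.0401 0.05  ]
0.08304276074456537 yaw -0.14543711739135534
tab line yaw~ [ 1.2961011e-01 -9.9156505e-01  3.3513235e+02  2.1004411e+02]
target [ 0.5864 -0.0689] tcp [0.2297 0.5806 0.2049] tool shift cm [-57.06 -47.27   0.08] turn(tool z) -0.577 tooly [0.368 0.93 ] F [ 0.47  0.09 -0.56] t 0.1
```

```bash
python3 -m crank '[{"x":-3.7,"y":-3.1},{"x":-3.7,"y":-3.1},{"x":-3.7,"y":-3.1},{"x":-3.7,"y":-3.1},{"x":-3.7,"y":-3.1}]' 55; python3 -m crank '[{"x":-3.7,"y":-3.1},{"x":-3.7,"y":-3.1},{"x":-3.7,"y":-3.1},{"x":-3.7,"y":-3.1},{"x":-3.7,"y":-3.1}]'; python3 -m crank '[{"x":-3.7,"y":-3.1},{"x":-3.7,"y":-3.1},{"x":-3.7,"y":-3.1},{"turn":-0.12},{"turn":-0.12}]'; python3 -c "
from plan import *
go((.5815,-.0425),-.14)"
```

```text
target [ 0.5775 -0.0707] tcp [0.2297 0.5806 0.2049] tool shift cm [-56.31 -47.76   0.08] turn(tool z) -0.237 tooly [0.368 0.93 ] F [ 0.47  0.09 -0.56] t 0.1schema error: expected keys x, y, z, turn
schema error: expected keys x, y, z, turn
schema error: expected keys x, y, z, turn
```

All four keys are needed in each row.

```bash
python3 -m crank '[{"x":-3.7,"y":-3.1,"z":0,"turn":0},{"x":-3.7,"y":-3.1,"z":0,"turn":0},{"x":-3.7,"y":-3.1,"z":0,"turn":0},{"x":-3.7,"y":-3.1,"z":0,"turn":0},{"x":-3.7,"y":-3.1,"z":0,"turn":0}]' 55; python3 -m crank '[{"x":-3.7,"y":-3.1,"z":0,"turn":0},{"x":-3.7,"y":-3.1,"z":0,"turn":0},{"x":-3.7,"y":-3.1,"z":0,"turn":0},{"x":-3.7,"y":-3.1,"z":0,"turn":0},{"x":-3.7,"y":-3.1,"z":0,"turn":0}]'; python3 -m crank '[{"x":-3.7,"y":-3.1,"z":0,"turn":0},{"x":-3.7,"y":-3.1,"z":0,"turn":0},{"x":-3.7,"y":-3.1,"z":0,"turn":0},{"x":0,"y":0,"z":0,"turn":-0.12},{"x":0,"y":0,"z":0,"turn":-0.12}]'; python3 -c "
from plan import *
go((.5815,-.0425),-.14)"
```

```text
time: 0.6
tool_pos: [0.3452, 0.3671, 0.2055]
tool_rot: [-0.0, 0.187, 0.982, -0.0]
contact_force: [0.9, 0.4, 0.5]
gripper_width: 0.545
grasp_force: 0.0
time: 1.1
tool_pos: [0.4603, 0.1548, 0.2057]
tool_rot: [0.0, 0.187, 0.982, 0.0]
contact_force: [0.6, 0.9, 0.0]
gripper_width: 0.549
grasp_force: 0.0
time: 1.6
tool_pos: [0.529, 0.0277, 0.2052]
tool_rot: [-0.001, 0.068, 0.998, 0.0]
contact_force: [-0.0, 0.5, 0.9]
gripper_width: 0.549
grasp_force: 0.0
target [ 0.5775 -0.0707] tcp [0.529  0.0277 0.2052] tool shift cm [-6.13 -9.1  -0.01] turn(tool z) 0.005 tooly [0.135 0.991] F [-0.03  0.48  0.92] t 1.6
```

```bash
python3 -m crank '[{"x":-2,"y":-3,"z":0,"turn":0},{"x":-2,"y":-3,"z":1,"turn":0},{"x":-2.1,"y":-3.1,"z":2,"turn":0},{"x":0,"y":0,"z":2,"turn":0.005},{"x":0,"y":0,"z":0,"turn":0}]'
cat > look.py <<'E'
from plan import *
import sys
cm=manip.camera_model("wrist");im,d=snap("wrist",sys.argv[1])
for nm,lo,hi,z in(("or",(5,150,100),(18,255,255),.028),("bl",(95,120,50),(125,255,255),.044),("yel",(18,50,120),(35,200,255),.05)):
    for c,s,m in blobs(im,lo,hi,150):
        ys,xs=np.nonzero(m);print(nm,c,s,cast("",*c,z=z,cm=cm).round(4),"depth",cast("",*c,d=np.median(d[m]),cm=cm).round(4),cv2.minAreaRect(np.c_[xs,ys].astype(np.int32)))
go((.5815,-.0425),-.14)
E
python3 look.py w1.png
```

```text
time: 2.1
tool_pos: [0.5745, -0.0693, 0.1517]
tool_rot: [-0.004, 0.072, 0.997, 0.001]
contact_force: [-1.0, 1.2, -0.9]
gripper_width: 0.554
grasp_force: 0.0
or [307.1 194.1] [296, 183, 24, 24, 446] [ 0.5784 -0.0435  0.028 ] depth [ 0.5787 -0.0434  0.0265] ((306.7500305175781, 194.25), (22.62741470336914, 23.33452033996582), 45.0)
bl [278.4 195.7] [276, 164, 5, 63, 255] [ 0.5724 -0.0685  0.044 ] depth [ 0.573  -0.0686  0.0416] ((278.0, 195.0), (62.0, 4.0), 90.0)
yel [396.8 204.3] [356, 157, 95, 95, 5788] [0.5924 0.028  0.05  ] depth [0.5929 0.0285 0.0484] ((401.189208984375, 203.3648681640625), (89.2686538696289, 96.66661071777344), 9.462321281433105)
target [ 0.5775 -0.0707] tcp [ 0.5754 -0.0689  0.1537] tool shift cm [-0.23 -0.15 -0.  ] turn(tool z) -0.002 tooly [0.142 0.99 ] F [-0.18  0.42  0.05] t 2.15
```

View pics/w1.png

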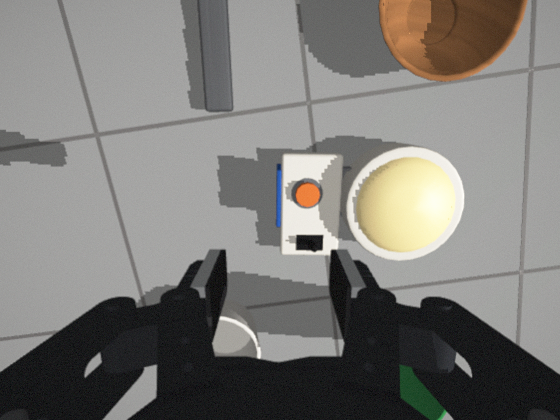

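The wrist view shows the button at (307,194), the tab edge-on at x=278, which means the yaw is aligned, and the toggle at (310,243), well clear of the fingers. Fused button position: (0.579, -0.043).

```bash
python3 -c "
from plan import *
go((.579,-.043),-.14)"
```

```text
target [ 0.575  -0.0712] tcp [ 0.5754 -0.0689  0.1537] tool shift cm [ 0.01 -0.23 -0.  ] turn(tool z) -0.002 tooly [0.142 0.99 ] F [-0.18  0.42  0.05] t 2.15
```

```bash
python3 -m crank '[{"x":0,"y":-0.23,"z":2,"turn":0},{"x":0,"y":0,"z":3,"turn":0},{"x":0,"y":0,"z":3,"turn":0},{"x":0,"y":0,"z":2.5,"turn":0},{"x":0,"y":0,"z":0,"turn":0}]'; python3 look.py w2.png;  python3 -c "
from h import *
snap('scene','s2.png');im=cv2.imread('pics/s2.png')[180:320,160:340];cv2.imwrite('pics/s2c.png',cv2.resize(im,None,fx=4,fy=4))"
```

```text
time: 2.65
tool_pos: [0.5739, -0.0698, 0.048]
tool_rot: [-0.003, 0.07, 0.998, 0.001]
contact_force: [-0.6, -0.3, -0.3]
gripper_width: 0.547
grasp_force: 0.0
or [322.8 233. ] [305, 215, 37, 37, 1030] [ 0.5776 -0.0436  0.028 ] depth [ 0.5782 -0.0434  0.0264] ((322.73529052734375, 232.94122314453125), (35.65273666381836, 35.41019821166992), 75.96376037597656)
bl [279.9 235.3] [276, 186, 9, 99, 645] [ 0.5697 -0.0682  0.044 ] depth [ 0.5708 -0.0684  0.041 ] ((279.8721618652344, 235.0079345703125), (6.977144241333008, 98.08419036865234), 1.2188752889633179)
yel [465.1 248.2] [398, 181, 151, 139, 12842] [0.5885 0.0281 0.05  ] depth [0.5895 0.0292 0.0479] ((473.5498046875, 246.56878662109375), (144.96865844726562, 138.30581665039062), 12.925997734069824)
target [ 0.5775 -0.0707] tcp [ 0.5756 -0.0703  0.0504] tool shift cm [-0.19 -0.01 -0.  ] turn(tool z) -0.001 tooly [0.14 0.99] F [-0.35 -0.5   0.69] t 2.7
```

View pics/w2.png

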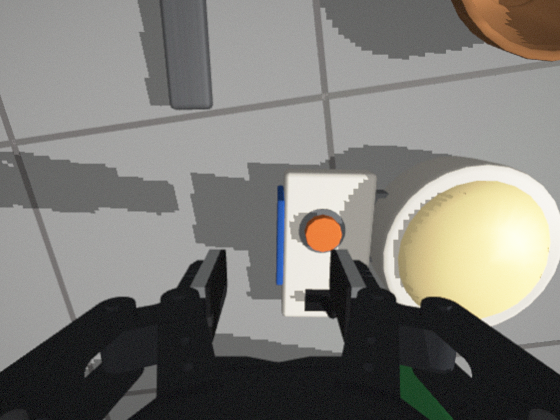

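View pics/s2c.png

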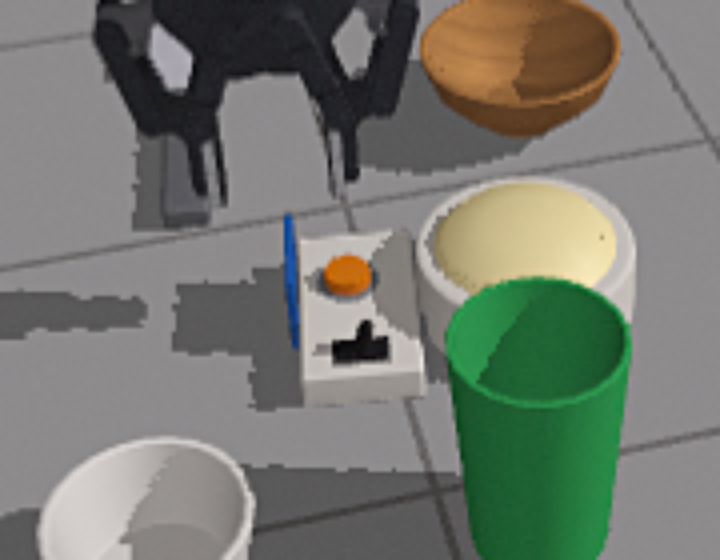

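The wrist view has the fingertips at about (218,255) and (338,255), with the button at (323,233). In the scene crop the fingertips look nearer the robot than the button. I'll check this numerically with the scene depth.

Run:
```python
from plan import *
im,d=manip.grab_frame("scene");c=manip.camera_model("scene")
h=cv2.cvtColor(im,cv2.COLOR_RGB2GRAY)
P=[]
for v in range(205,240):
    for u in range(195,265):
        if d[v,u]>0 :
            p=cast("scene",u,v,d=d[v,u],cm=c)
            if .045<p[2]<.075 and -.13<p[1]<-.0: P.append([u,v,*p.round(4)])
P=np.array(P)
# pixels near fingertips
for lo,hi in((-.13,-.08),(-.06,-.0)):
    q=P[(P[:,3]>lo)&(P[:,3]<hi)]; q=q[np.abs(q[:,2]-.575)<.05]
    if len(q): print(len(q),q[np.argsort(-q[:,1])][:10].tolist(),"z min",q[:,4].min(),"x",np.percentile(q[:,2],[0,50,100]),"y",np.percentile(q[:,3],[0,50,100]))
from scipy.spatial.transform import Rotation as R
st=manip.state();w=st["tool_rot"];Rm=R.from_quat([*w[1:],w[0]]).as_matrix()
for n in("scene","wrist"):
    cm=manip.camera_model(n);T=np.array(cm["world_to_cam"]);print(n,"cam pos",np.linalg.inv(T)[:3,3].round(3))
    for yy in(-.0234,.0234):
      for xx in(-.011,.011):
        p=np.array(st["tool_pos"])+Rm@[xx,yy,-.005];q=T[:3,:3]@p+T[:3,3]
        print(cv2.projectPoints(q.reshape(1,1,3),np.zeros(3),np.zeros(3),np.array(cm["mtx"]),np.array([cm["k1"],0,0,0.]))[0].ravel().round(1),p.round(3))
```

```text
scene cam pos [ 1.201 -0.128  0.579]
[217.9 242.1] [ 0.586 -0.096  0.058]
[217.9 234.4] [ 0.564 -0.093  0.058]
[243.8 239.7] [ 0.592 -0.05   0.058]
[243.2 232. ] [ 0.57  -0.046  0.058]
wrist cam pos [ 0.511 -0.062  0.22 ]
[233.7 268.6] [ 0.586 -0.096  0.058]
[232.2 229.2] [ 0.564 -0.093  0.058]
[322.4 268.6] [ 0.592 -0.05   0.058]
[323.9 229.2] [ 0.57  -0.046  0.058]
```

Run:
```python
from plan import *
cm=manip.camera_model("wrist");st=manip.state();im,d=manip.grab_frame("wrist")
print(np.round(st["tool_pos"],4))
for v in (248,252,256,260,270,280,290,300):
  for r in (range(196,232,5),range(326,362,5)):
    print(v,[(u,*(cast("",u,v,d=d[v,u],cm=cm)*1000).round().astype(int).tolist()) for u in r if d[v,u]>0 and cast("",u,v,d=d[v,u],cm=cm)[2]>.045])
sc,ds=manip.grab_frame("scene");print("scene")
for v in range(216,236,2):
    print(v,[(u,*(cast("scene",u,v,d=ds[v,u])*1000).round().astype(int).tolist()) for u in [*range(208,220,3),*range(238,252,3)] if ds[v,u]>0 and cast("scene",u,v,d=ds[v,u])[2]>.045])
```

```text
[ 0.578  -0.0712  0.0533]
248 []
248 []
252 [(211, 564, -98, 86), (216, 564, -96, 86), (221, 564, -94, 86)]
252 [(331, 572, -47, 84), (336, 571, -45, 88), (341, 571, -43, 88), (346, 572, -41, 86)]
256 [(206, 563, -99, 91), (211, 563, -97, 91), (216, 563, -95, 92), (221, 564, -93, 91)]
256 [(331, 574, -47, 84), (336, 571, -46, 90), (341, 571, -44, 91), (346, 572, -42, 91)]
260 [(201, 566, -103, 87), (206, 563, -98, 96), (211, 564, -97, 95), (216, 564, -95, 94), (221, 566, -94, 91)]
260 [(331, 575, -47, 85), (336, 571, -46, 95), (341, 571, -45, 96), (346, 571, -43, 95), (351, 572, -40, 95), (356, 576, -37, 86)]
270 [(196, 566, -103, 96), (201, 563, -99, 104), (206, 563, -97, 104), (211, 564, -95, 103), (216, 565, -93, 103), (221, 570, -94, 93), (226, 575, -95, 81)]
270 [(331, 579, -48, 86), (336, 574, -47, 97), (341, 571, -46, 104), (346, 571, -44, 104), (351, 571, -42, 104), (356, 571, -40, 104), (361, 576, -37, 96)]
280 [(196, 563, -99, 112), (201, 563, -97, 112), (206, 564, -95, 111), (211, 564, -93, 113), (216, 568, -94, 104), (221, 574, -95, 94), (226, 580, -95, 82)]
280 [(331, 58
[... 882 characters left out ...]
88, -39, 107)]
218 [(208, 580, -107, 111), (211, 584, -102, 113), (214, 577, -96, 107), (241, 590, -51, 107), (244, 594, -46, 109), (247, 589, -40, 104)]
220 [(208, 581, -107, 108), (211, 583, -102, 108), (214, 583, -97, 107), (244, 592, -46, 103), (247, 590, -40, 100)]
222 [(208, 581, -108, 104), (211, 584, -103, 105), (214, 587, -98, 106), (244, 591, -46, 98), (247, 589, -41, 95)]
224 [(208, 578, -108, 97), (211, 585, -103, 101), (214, 585, -98, 100), (244, 592, -47, 94), (247, 590, -41, 91)]
226 [(208, 580, -109, 94), (211, 583, -104, 96), (214, 585, -99, 96), (244, 591, -47, 89)]
228 [(211, 578, -104, 87), (214, 585, -99, 91), (244, 590, -47, 83)]
230 [(214, 585, -100, 87)]
232 []
234 []
```

The fingertips straddle the button correctly in the plane: inner faces at y -95 and -48 mm, x about 571 to 592 mm. In depth they sit near z 0.083 m, well above the reported TCP. I'll descend in small steps and watch force and height.

```bash
python3 -m crank '[{"x":0,"y":0,"z":1,"turn":0},{"x":0,"y":0,"z":0.5,"turn":0},{"x":0,"y":0,"z":0,"turn":0}]'
cat > tip.py <<'E'
from plan import *
sc,ds=manip.grab_frame("scene");c=manip.camera_model("scene")
vv,uu=np.mgrid[205:262,200:262];uu=uu.ravel();vv=vv.ravel();D=ds[vv,uu]
P=np.array([cast("scene",u,v,d=z,cm=c) if z>0 else [9,9,9] for u,v,z in zip(uu,vv,D)])
g=sc[vv,uu].astype(int).max(1)<75
for lo,hi in((-.115,-.085),(-.055,-.03)):
    k=g&(P[:,0]>.56)&(P[:,0]<.605)&(P[:,1]>lo)&(P[:,1]<hi)&(P[:,2]>.03)
    q=P[k];print("low finger pts",q[np.argsort(q[:,2])][:6].round(3).tolist())
b=blobs(sc,(5,150,100),(18,255,255),15);print([(x[0],x[1]) for x in b if 225<x[0][0]<260 and 225<x[0][1]<270])
b=blobs(sc,(95,120,50),(125,255,255),15);print("blue",[(x[0],x[1],cast("scene",*x[0],d=np.median(ds[x[2]])).round(4)) for x in b])
for i in range(3):print(np.round(manip.state()["tool_pos"],4),np.round(manip.state()["contact_force"],2))
E
python3 tip.py; python3 -c "
from h import *
snap('scene','s3.png');im=cv2.imread('pics/s3.png')[180:320,160:340];cv2.imwrite('pics/s3c.png',cv2.resize(im,None,fx=4,fy=4))"
```

```text
time: 3.2
tool_pos: [0.5757, -0.0711, 0.0348]
tool_rot: [-0.001, 0.071, 0.997, 0.0]
contact_force: [-0.7, -0.8, -0.8]
gripper_width: 0.547
grasp_force: 0.0
low finger pts [[0.583, -0.098, 0.069], [0.577, -0.106, 0.07], [0.583, -0.098, 0.071], [0.578, -0.108, 0.072], [0.582, -0.097, 0.072], [0.576, -0.107, 0.072]]
low finger pts [[0.589, -0.05, 0.067], [0.586, -0.042, 0.069], [0.59, -0.05, 0.07], [0.588, -0.049, 0.071], [0.585, -0.041, 0.072], [0.585, -0.043, 0.072]]
[(array([246.6, 248.4]), [241, 244, 12, 10, 92])]
blue [(array([232.4, 249.5]), [231, 234, 4, 33, 82], array([ 0.5862, -0.0716,  0.0349]))]
[ 0.576  -0.0712  0.0352] [-0.02 -0.46  0.29]
[ 0.576  -0.0712  0.0352] [-0.02 -0.46  0.29]
[ 0.576  -0.0712  0.0352] [-0.02 -0.46  0.29]
```

View pics/s3c.png

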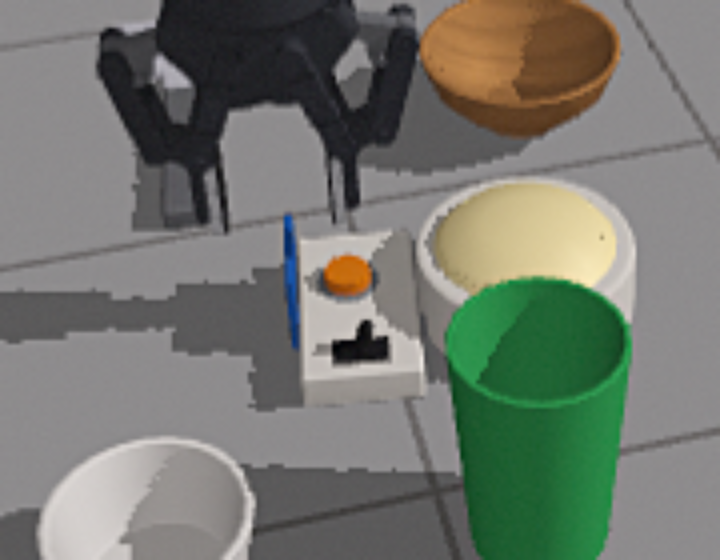

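```bash
python3 -m crank '[{"x":0,"y":0.3,"z":0.5,"turn":0},{"x":0,"y":0,"z":1,"turn":0},{"x":0,"y":0,"z":0.7,"turn":0},{"x":0,"y":0,"z":0,"turn":0}]'; python3 tip.py; python3 -c "
from h import *
snap('scene','s4.png');im=cv2.imread('pics/s4.png')[200:290,200:290];cv2.imwrite('pics/s4c.png',cv2.resize(im,None,fx=6,fy=6))"
```

```text
time: 3.7
tool_pos: [0.5755, -0.068, 0.0119]
tool_rot: [-0.002, 0.071, 0.997, 0.0]
contact_force: [0.3, 0.4, -0.1]
gripper_width: 0.548
grasp_force: 0.0
low finger pts [[0.581, -0.095, 0.044], [0.576, -0.105, 0.048], [0.582, -0.095, 0.048], [0.578, -0.101, 0.049], [0.578, -0.103, 0.049], [0.576, -0.101, 0.05]]
low finger pts [[0.586, -0.036, 0.049], [0.586, -0.037, 0.049], [0.586, -0.039, 0.05], [0.586, -0.035, 0.051], [0.585, -0.039, 0.052], [0.587, -0.037, 0.052]]
[(array([246.5, 248.6]), [241, 244, 12, 10, 89])]
blue [(array([232.4, 249.5]), [231, 234, 4, 33, 82], array([ 0.5855, -0.0716,  0.0342]))]
[ 0.5761 -0.0681  0.0127] [-0.06 -0.17  0.16]
[ 0.5761 -0.0681  0.0127] [-0.06 -0.17  0.16]
[ 0.5761 -0.0681  0.0127] [-0.06 -0.17  0.16]
```

View pics/s4c.png

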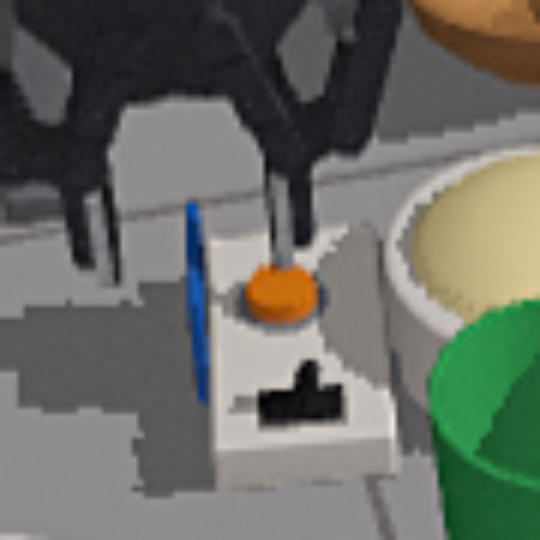

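The pad now hangs right over the button at crop (283,265), about 15 mm above it. The other finger is in front of the blue tab. Continuing down with force checks.

```bash
python3 -m crank '[{"x":0,"y":0,"z":1,"turn":0},{"x":0,"y":0,"z":0,"turn":0}]'; python3 -m crank '[{"x":0,"y":0,"z":0.3,"turn":0},{"x":0,"y":0,"z":0,"turn":0}]'; python3 tip.py
```

```text
time: 4.0
tool_pos: [0.5761, -0.0682, 0.0026]
tool_rot: [-0.001, 0.071, 0.997, 0.0]
contact_force: [-0.1, -0.2, -0.3]
gripper_width: 0.547
grasp_force: 0.0
time: 4.2
tool_pos: [0.5767, -0.0683, 0.0005]
tool_rot: [-0.0, 0.071, 0.997, 0.0]
contact_force: [0.0, 0.3, -0.5]
gripper_width: 0.552
grasp_force: 0.0
low finger pts [[0.584, -0.095, 0.033], [0.571, -0.093, 0.033], [0.569, -0.092, 0.034], [0.58, -0.094, 0.034], [0.575, -0.093, 0.034], [0.583, -0.096, 0.035]]
low finger pts [[0.588, -0.047, 0.031], [0.59, -0.047, 0.035], [0.586, -0.035, 0.037], [0.588, -0.041, 0.037], [0.587, -0.037, 0.038], [0.588, -0.039, 0.04]]
[(array([246.2, 249.4]), [241, 245, 12, 9, 67])]
blue [(array([232.3, 249.5]), [231, 234, 4, 33, 80], array([ 0.5861, -0.0718,  0.0348]))]
[ 0.5769 -0.0683  0.0008] [ 0.92 -0.36  0.81]
[ 0.5769 -0.0683  0.0008] [ 0.92 -0.36  0.81]
[ 0.5769 -0.0683  0.0008] [ 0.92 -0.36  0.81]
```

```bash
python3 -m crank '[{"x":0,"y":0,"z":0.4,"turn":0},{"x":0,"y":0,"z":0,"turn":0}]'; python3 -m crank '[{"x":0,"y":0,"z":0.3,"turn":0},{"x":0,"y":0,"z":0,"turn":0},{"x":0,"y":0,"z":0,"turn":0}]'; python3 tip.py
```

```text
time: 4.45
tool_pos: [0.5775, -0.0685, -0.0028]
tool_rot: [0.001, 0.071, 0.997, -0.0]
contact_force: [0.6, -0.2, 1.7]
gripper_width: 0.551
grasp_force: 0.8
time: 4.75
tool_pos: [0.5776, -0.0685, -0.0055]
tool_rot: [0.001, 0.071, 0.997, -0.0]
contact_force: [-0.8, -2.2, 4.3]
gripper_width: 0.549
grasp_force: 2.8
low finger pts [[0.579, -0.103, 0.031], [0.579, -0.105, 0.031], [0.579, -0.103, 0.032], [0.578, -0.105, 0.033], [0.579, -0.101, 0.033], [0.576, -0.105, 0.033]]
low finger pts [[0.589, -0.035, 0.032], [0.592, -0.047, 0.032], [0.589, -0.039, 0.033], [0.591, -0.047, 0.034], [0.589, -0.035, 0.034], [0.588, -0.037, 0.034]]
[(array([229.2, 250. ]), [225, 247, 9, 7, 35]), (array([243.9, 250.1]), [241, 246, 8, 8, 30])]
blue [(array([221.5, 251.1]), [220, 235, 4, 33, 95], array([ 0.5825, -0.0916,  0.0327]))]
[ 0.5776 -0.0685 -0.0055] [ 0.49 -0.13  3.31]
[ 0.5776 -0.0685 -0.0055] [ 0.49 -0.13  3.31]
[ 0.5776 -0.0685 -0.0055] [ 0.49 -0.13  3.31]
```

The button is pressed (3 to 4 N), and the tray popped and stopped about 20 mm out. I'll add a little press margin, let it settle and verify.

```bash
python3 -m crank '[{"x":0,"y":0,"z":0.1,"turn":0},{"x":0,"y":0,"z":0,"turn":0},{"x":0,"y":0,"z":0,"turn":0},{"x":0,"y":0,"z":0,"turn":0},{"x":0,"y":0,"z":0,"turn":0}]'; python3 tip.py | tail -3; python3 -c "
from h import *
snap('scene','s5.png');im=cv2.imread('pics/s5.png')[200:290,200:290];cv2.imwrite('pics/s5c.png',cv2.resize(im,None,fx=6,fy=6))"
```

```text
time: 5.3
tool_pos: [0.5775, -0.0685, -0.0066]
tool_rot: [0.001, 0.071, 0.997, -0.0]
contact_force: [0.7, -0.9, 5.1]
gripper_width: 0.552
grasp_force: 2.9
[ 0.5776 -0.0685 -0.0065] [0.67 0.1  6.08]
[ 0.5776 -0.0685 -0.0065] [0.67 0.1  6.08]
[ 0.5776 -0.0685 -0.0065] [0.67 0.1  6.08]
```

View pics/s5c.png

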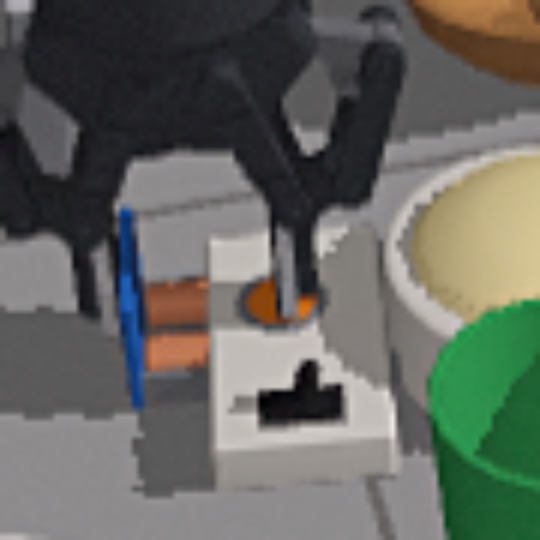

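The button is held down under the pad at crop (285,305). The tab at (132,305) rests against the other finger about 20 mm out, and the toggle hasn't moved. Handing in.

```bash
python3 -c "
from plant import manip
print(manip.job_done())"
```

```text
the job is handed in; nothing more can be done
None
```

I handed the job in at about 5.4 s with one finger holding the eject button down (5–6 N on the wrist) and the other stopping the tray about 20 mm out; the toggle, dishes and scraper were not touched, and the hand-in call returned no verdict.

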